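# Put the piled-up games things away

### The job

Someone has piled the games things on top of one another: take the pile apart from the top down, one thing at a time, and put each in the middle of its own place. First the glass die goes into the small square dish, then the round steel peg tin upright on the round white coaster, then the slotted tile rack, slots up, along the plain grey stone strip, and last the wooden cribbage box, lid up, flat inside its shallow rimmed wooden tray. Do not shift the bell or the block with the four metal pegs, and let go of everything.

Things in the scene. Friction and masses are not known exactly. Their poses are not given: they have to be found in the camera images.
- die_mid (a point): Amber glass die with white pips, a 20 mm cube, on top of the pile (stands on the tin). Point: its centre, 10 mm above its underside; axes square to its faces, z up.
- tin_mid (a point): Round plain steel peg tin, 42 mm in diameter, 26 mm high, second from the top (stands on the rack, up to 20 mm off the rack's middle along its length). Point: its centre, 13 mm above its underside; z up.
- rack_mid (a point): Slotted grey plastic tile rack, 100 mm long (its x), 44 mm wide (its y), 22 mm high; two 7 mm wide slots, 14 mm deep, run its whole length along x between three ribs. It lies on the cribbage box. The long outer sides are plain upright faces. Point: its centre, 11 mm above its underside; z up.
- box_mid (a point): Closed wooden cribbage box, 130 mm long (its x), 58 mm wide (its y), 34 mm high, with rows of little peg holes along both long edges of the top; the lid is latched and does not open. Bottom of the pile. Point: its centre, 17 mm above its underside; z up.
- dish_floor (a point): Small square white ceramic dish, 56 mm square outside, fixed: 46 mm square inside, floor 3 mm thick, rim 4 mm above the floor. The die's place. Point: middle of its floor; axes along its sides, z up.
- coaster_top (a point): Round white silicone coaster with a flat top, 90 mm in diameter, 6 mm thick, fixed. The tin's place. Point: middle of its top; z up.
- strip_top (a point): Plain flat grey stone strip, 130 mm long (its x), 64 mm wide (its y), 6 mm thick, fixed. The rack's place, rack's length along the strip's (either way round). Point: middle of its top; z up.
- tray_floor (a point): Shallow light-wood tray, 166 x 94 mm outside, fixed: inside 150 mm (its x) by 78 mm (its y), floor 4 mm thick, rim 5 mm above the floor. The cribbage box's place, lengthwise (either way round). Point: middle of its floor; z up.
- bell: Bystander, loose: stainless counter bell with a lever on top, 84 mm in diameter, 63 mm high. Leave it alone. Origin: centre of its underside.
- pegs: Bystander, loose: light wooden block 80 x 45 x 22 mm with four upright metal pegs, 56 mm high in all. Leave it alone. Origin: centre of its underside.
Not all that is in view belongs to the job. Leave any green look-alike of the part that bears tin_mid alone. Of the things that look like the part that bears box_mid, take the one that is farthest from the robot's base at the start.

How it is judged:
On the way, in this order (a step that is already met when the one before it is completed fails the run):
1. the die lies in the dish, let go (horizontal distance between die_mid and dish_floor below 0.015 m and z of die_mid in the frame of dish_floor between 0.007 and 0.013 m and linear speed of die below 0.02 m/s and contact force between the fingers and die below 0.1 N), for 0.2 s.
2. the tin stands on the coaster, let go (horizontal distance between tin_mid and coaster_top below 0.015 m and z of tin_mid in the frame of coaster_top between 0.01 and 0.016 m and angle between tin_mid's own z axis and vertical below 0.1 rad and linear speed of tin below 0.02 m/s and contact force between the fingers and tin below 0.1 N), for 0.2 s.
3. the rack lies along the strip, let go (horizontal distance between rack_mid and strip_top below 0.015 m and z of rack_mid in the frame of strip_top between 0.008 and 0.014 m and angle between rack_mid's own z axis and vertical below 0.1 rad and angle between the x axis of rack_mid and the x axis of strip_top, either way round below 0.22 rad and linear speed of rack below 0.02 m/s and contact force between the fingers and rack below 0.1 N), for 0.2 s.
4. the box lies in the tray, let go (horizontal distance between box_mid and tray_floor below 0.015 m and z of box_mid in the frame of tray_floor between 0.014 and 0.02 m and angle between box_mid's own z axis and vertical below 0.1 rad and angle between the x axis of box_mid and the x axis of tray_floor, either way round below 0.25 rad and linear speed of box below 0.02 m/s and contact force between the fingers and box below 0.1 N), for 0.2 s.
At the end, for the whole second after the job is handed in: All within 15 mm of the middle of their own places, resting on them (height within 3 mm), still and released: die in the dish (any face), tin upright on the coaster, rack upright on the strip within 0.22 rad of its length, box upright in the tray within 0.25 rad of its length (all of step 1 and all of step 2 and all of step 3 and all of step 4); the robot touches nothing.
It fails at once if the bell is shifted by more than 15 mm (distance of bell from where it was at the start of the episode above 0.015 m).
It fails at once if the peg block is shifted by more than 15 mm (distance of pegs from where it was at the start of the episode above 0.015 m).
It also fails if it takes over 128 s, if anything falls off the work surface, if the arm or the gripper's body presses on something with over 40 N, if the wrist force passes 120 N, or if a joint passes its speed limit or range.

### The arm

A 6-joint arm with a two-finger parallel gripper is mounted at the origin on the work surface. World frame = base frame: x ahead of the robot, y to its left, z up, the work surface at z = 0. Lengths are in m, angles in rad, forces in N, time in s.
With the tool pointing down it reaches from about 0.425 to 0.95 m from the base axis. Payload 14.7 kg.
Tool frame: the origin (TCP) lies at the very end of the fingers, on their centre line; the grasp point (between the pads) lies 19 mm behind it (robot.hold_point_z is the distance from the TCP to the grasp point, in m); z points along the fingers, y is the line along which they close (so a half turn about z gives the same grasp; the last joint's range is limited). The gripper opens to 85 mm and grips with 20 to 120 N. Pads are 22 mm wide; open, the fingers measure 114 mm over their backs; the gripper's body (76 mm by 85 mm) begins 54 mm behind the grasp point. The pads swing forward as they close: fully open they stand 13 mm farther back than shut.
Start: joints at [-1.365, 0.48, 1.596, -0, 1.065, -0.047], TCP at [0.163, -0.629, 0.231] pointing down, gripper open.
Joint ranges: [-2.75, 2.75], [-0.82, 2.05], [0.23, 2.67], [-1.56, 4.7], [0.09, 2.69], [-2.92, 2.92]. Speed limits (rad/s): [1.89, 1.89, 2.39, 3.01, 3.01, 3.01].

### API

Orientations are given as a rotation vector (axis times angle).
In Python, from cell import robot gives the robot as it stands.
- The arm moves only by the tool send_rows, never from a script. Its argument "motion" is one flat list of numbers, 5 for each row, row after row: the gripper command: -1 is shut, 1 is fully open, values between are in proportion, then the shift along the tool's x, y, z each as a share of 0.1 m, from -1 to 1, then the turn about the tool's z as a share of pi/2 rad, from -1 to 1. In form: [jaw, x, y, z, yaw, jaw, x, y, z, yaw, ...]. A call has 1 to 5 rows; each row is the pose to reach, as a shift and turn from the pose commanded when the call began, along the tool's axes at that moment; what a row does not reach only later rows make up. A row lasts 1/8 s, in which the tool goes at most 62.5 mm and 10.7 degrees, less where a joint would pass 70% of its speed; a pose out of reach is approached as far as the arm can. A call with a number of a shift or a turn outside -1 to 1 is refused whole. A call with a gripper value outside its range is refused whole. The fingers move at their own pace and stop on an object; the grip force is fixed at half the most. Time passes only in rows, so rows that repeat a pose let the fingers close. It gives the time, the measured TCP pose, the force, the opening and the grip force at its end, in the units of the state.
- robot.sense(): the state, without advancing time (a new reading comes with each control period).
- robot.get_image(name): name is "scene" or "top" or "wrist"; returns the picture (420x560x3 uint8, red, green, blue); there is no depth.
- robot.camera_params(name): a dict with "camera_matrix" (3x3 intrinsics, pixels), "dist_coeffs" ([k1, k2, p1, p2, k3] as OpenCV has them; the pictures are not rectified), "rvec" (rotation vector, rad) and "tvec" (3), from world to camera coordinates, as OpenCV has them. Camera axes: x right, y down, z forward; pixel columns grow to the right and rows downward; lengths in m; the calibration is good to about 2 mm. A picture is of the moment at which its call begins: read the wrist's pose just before it. camera_params takes no time and is no camera call; for the wrist camera it gives the pose at the moment of the call.
- robot.close_job(): hands the job in; it is judged then, once.
The state is a dict: "clock": time; "qpos": joint angles; "qvel": joint speeds; "joint_torque": joint torques, N m; "tool_pos": TCP position; "orientation": TCP orientation; "wrist_force": force on the tool from outside, world axes, zero at the start; "ft_torque": the same for the moment, N m; "gripper_width": finger opening in m; "grip_force": force on a finger pad.
Only numpy, scipy, OpenCV 4.12 (cv2) and the standard library are available. Lean on these libraries where they do the work, as an engineer would, in place of code of your own. Each camera call takes 0.05 s, during which the arm holds its last target. There are 200 camera calls.

## Working session

There is one attempt and no reset: what is moved stays moved. The work goes in short steps, Python scripts to look and compute and a tool call to move; the robot and the scene stay as the last step left them, time stands still between calls to the robot, and variables do not carry over. Pictures are saved under pics/ and viewed, at most 14 in all, crops included, and the job is handed in when it is done.

Besides the shell and the picture viewer there is one more tool, called after "Request:" by a JSON object that holds its "fn" and its "kwargs". send_rows: Moves the arm, as the interface text tells. Shift numbers are shares of 0.1 m and turn numbers shares of pi/2 rad, none past 1 either way. Its arguments: {"type":"object","properties":{"motion":{"type":"array"}},"required":["motion"]}

```bash
mkdir -p pics
cat > h.py <<'E'
import numpy as np, cv2
from cell import robot
def snap(n,f):
    P=robot.camera_params(n); im=robot.get_image(n)
    b=cv2.cvtColor(im,cv2.COLOR_RGB2BGR); cv2.imwrite('pics/'+f+'.png',b); return P,b
def ray(P,uv,z):
    "pixels -> world points on plane z"
    K=np.array(P['camera_matrix']);d=np.array(P['dist_coeffs'])
    R=cv2.Rodrigues(np.array(P['rvec'],float))[0];t=np.array(P['tvec'],float).ravel()
    p=cv2.undistortPoints(np.array(uv,float).reshape(-1,1,2),K,d).reshape(-1,2)
    D=np.c_[p,np.ones(len(p))]@R; c=-R.T@t
    return c+D*((z-c[2])/D[:,2])[:,None]
def pix(P,X):
    return cv2.projectPoints(np.array(X,float).reshape(-1,3),np.array(P['rvec'],float),np.array(P['tvec'],float),np.array(P['camera_matrix']),np.array(P['dist_coeffs']))[0].reshape(-1,2)
def tool(dxyz):
    s=robot.sense(); R=cv2.Rodrigues(np.array(s['orientation'],float))[0]; return R.T@np.array(dxyz)
E
python3 - <<'E'
from h import *
s=robot.sense();print(s['clock'],s['tool_pos'],s['orientation'],s['gripper_width'],robot.hold_point_z)
for n in('top','scene'):
    P,b=snap(n,n+'0'); R=cv2.Rodrigues(np.array(P['rvec'],float))[0]; print(n,-R.T@np.array(P['tvec']).ravel(),R[2])
print(cv2.Rodrigues(np.array(s['orientation'],float))[0].round(3))
E
```

```text
0.0 [ 0.16250166 -0.6289208   0.23069244] [-3.11533704e+00 -3.95892460e-01  1.73349684e-04] 0.08502342696021475 0.0187
top [0.41419593 0.02566477 1.1956632 ] [ 0.10340367 -0.01046338 -0.99458443]
scene [1.21124784 0.62311282 1.34732235] [-0.45003419 -0.38225226 -0.80706408]
[[ 0.968  0.25  -0.   ]
 [ 0.25  -0.968  0.001]
 [ 0.    -0.001 -1.   ]]
```

View pics/top0.png

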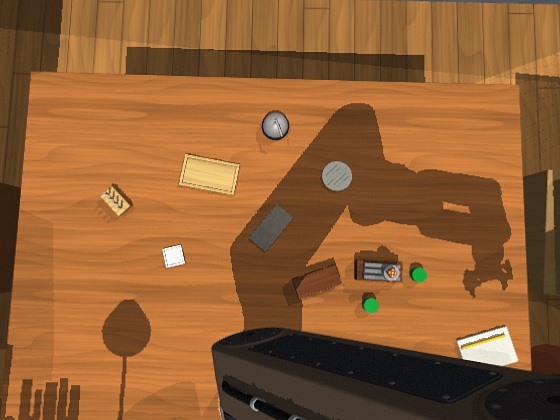

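View pics/scene0.png

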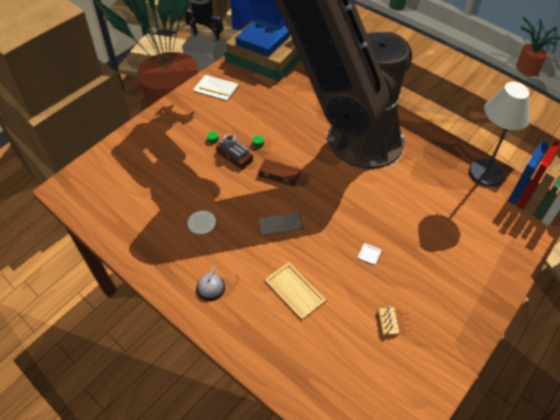

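The top view shows the pile at about (380,271), with two green look-alikes at (419,274) and (371,305) and a spare box at (315,282). The dish is at (174,256), strip (271,228), coaster (337,176), tray (210,174), bell (275,125) and pegs (116,201).

Run:
```python
from h import *
P=robot.camera_params('top'); b=cv2.imread('pics/top0.png')
hsv=cv2.cvtColor(b,cv2.COLOR_BGR2HSV)
def seg(name,c,r,m,z):
    k=np.zeros(m.shape,np.uint8);x,y=c;k[y-r:y+r,x-r:x+r]=m[y-r:y+r,x-r:x+r]*255
    k=cv2.morphologyEx(k,cv2.MORPH_CLOSE,np.ones((3,3)))
    cs=cv2.findContours(k,0,1)[0];ct=max(cs,key=cv2.contourArea)
    W=ray(P,ct.reshape(-1,2),z)
    (cx,cy),(w,h),a=cv2.minAreaRect((W[:,:2]*1000).astype(np.float32))
    bx=cv2.boxPoints(((cx,cy),(w,h),a)); e=max((bx[1]-bx[0],bx[2]-bx[1]),key=np.linalg.norm)
    print(name,round(cx),round(cy),'size',round(w),round(h),'ang',round(np.degrees(np.arctan2(e[1],e[0]))%180,1), 'r',round(np.hypot(cx,cy)))
S=hsv[...,1];V=hsv[...,2];H=hsv[...,0]
seg('dish',(174,256),18,(S<60)&(V>120),.007)
seg('coaster',(337,176),24,(S<70),.006)
seg('strip',(271,228),34,(S<70),.006)
seg('tray',(210,174),38,(H>14)&(V>140),.009)
seg('bell',(275,125),22,(S<80),.02)
seg('pegs',(116,201),22,(H>14)&(V>140),.02)
seg('rack',(380,271),28,(S<100)&(H>90)|(S<60),.05)
print(pix(P,[[.5,0,0],[.4,0,0]]))
c=np.hstack([cv2.resize(b[240:320,280:440],None,fx=5,fy=5,interpolation=cv2.INTER_CUBIC)])
cv2.imwrite('pics/crop0.png',c)
```

```text
dish 399 288 size 57 56 ang 14.6 r 492
coaster 649 -188 size 88 87 ang 1.4 r 676
strip 489 5 size 63 129 ang 142.0 r 489
tray 643 193 size 167 97 ang 80.6 r 671
bell 794 -2 size 83 75 ang 1.5 r 794
pegs 555 462 size 82 46 ang 44.4 r 723
rack 369 -307 size 103 47 ang 88.0 r 480
[[272.62123459 223.81239444]
 [271.89224255 257.73317705]]
```

View pics/crop0.png

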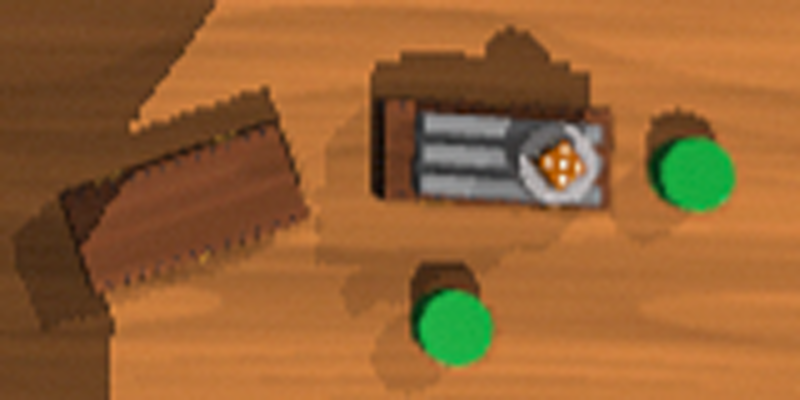

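The crop shows the die at top-image pixel (392.4,273) on the tin. The tin sits toward the right end of the rack, and the greens are clear of the box's long sides.

Run:
```python
from h import *
P=robot.camera_params('top'); 
print('die',ray(P,[[280+562/5,240+165/5]],.102),'tin',ray(P,[[280+559/5,240+163/5]],.082))
print('box top corners',ray(P,[[280+x/5,240+y/5] for x,y in[(385,100),(385,197),(610,208),(608,108)]],.034))
print('greens',ray(P,[[280+697/5,240+175/5],[280+455/5,240+327/5]],.026))
W=robot.camera_params('wrist');R=cv2.Rodrigues(np.array(W['rvec'],float))[0]; c=-R.T@np.array(W['tvec']).ravel()
print('wristcam',tool(c-robot.sense()['tool_pos']),tool(R[2]),tool(R[0]))
print(tool([.363-.1625,-.335+.629,0]))
```

```text
die [[ 0.36785346 -0.32249558  0.102     ]] tin [[ 0.36805146 -0.32722884  0.082     ]]
box top corners [[ 0.39948082 -0.24299344  0.034     ]
 [ 0.34463624 -0.24294654  0.034     ]
 [ 0.34136349 -0.37127884  0.034     ]
 [ 0.39787821 -0.37085491  0.034     ]]
greens [[ 0.36073681 -0.42432643  0.026     ]
 [ 0.27192209 -0.28465315  0.026     ]]
wristcam [ 0.07016191  0.00046252 -0.14150252] [-2.73432770e-01 -5.41509345e-04  9.61890964e-01] [-5.36287260e-04  9.99999772e-01  4.10515043e-04]
[ 0.26765241 -0.23451729  0.00027335]
```

Request:
{"fn": "send_rows", "kwargs": {"motion": [1, 0.45, -0.4, 0, 0, 1, 0.9, -0.8, 0, 0, 1, 0.9, -0.8, 0, 0]}}

```text
clock: 0.48
tool_pos: [0.2313, -0.5259, 0.2312]
orientation: [-3.114, -0.4, -0.0]
wrist_force: [-0.9, -0.6, 0.1]
gripper_width: 0.0853
grip_force: 0.0
```

Request:
{"fn": "send_rows", "kwargs": {"motion": [1, 0.45, -0.4, 0, 0, 1, 0.9, -0.8, 0, 0, 1, 0.9, -0.8, 0, 0]}}

```text
clock: 0.85
tool_pos: [0.2982, -0.4268, 0.2312]
orientation: [-3.115, -0.401, 0.0]
wrist_force: [0.5, -0.3, 0.7]
gripper_width: 0.0854
grip_force: 0.0
```

Request:
{"fn": "send_rows", "kwargs": {"motion": [1, 0.45, -0.4, 0, 0, 1, 0.75, -0.84, 0, 0, 1, 0.75, -0.84, 0, 0, 1, 0.75, -0.84, 0, 0]}}

```text
clock: 1.35
tool_pos: [0.3486, -0.3303, 0.2314]
orientation: [3.116, 0.396, 0.0]
wrist_force: [-0.0, 0.5, -0.5]
gripper_width: 0.0851
grip_force: 0.0
```

Run:
```python
from h import *
print(robot.sense()['tool_pos'],robot.sense()['clock'])
P,b=snap('wrist','w1'); print(pix(P,[[.368,-.324,.102],[.368,-.327,.082]]))
```

```text
[ 0.34856346 -0.3303418   0.23143805] 1.35
[[273.15097975 169.77008842]
 [276.94746829 166.13628848]]
```

View pics/w1.png

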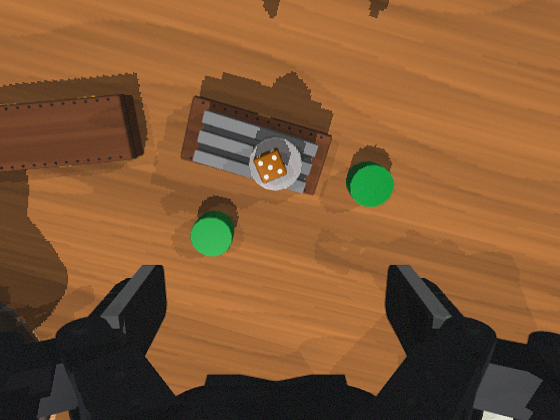

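The wrist view shows the die at (270,167), turned roughly 40° relative to the picture, on the tin at (275,163).

Run:
```python
from h import *
P=robot.camera_params('wrist'); b=cv2.imread('pics/w1.png'); h=cv2.cvtColor(b,cv2.COLOR_BGR2HSV)
am=((h[...,0]>8)&(h[...,0]<25)&(h[...,1]>150)).astype(np.uint8)
k=np.zeros_like(am);k[148:188,250:292]=am[148:188,250:292]
ct=max(cv2.findContours(k,0,1)[0],key=cv2.contourArea)
fill=cv2.drawContours(np.zeros_like(k),[ct],-1,1,-1)
W=ray(P,ct.reshape(-1,2),.102)*1000
(c,s,a)=cv2.minAreaRect(W[:,:2].astype(np.float32));print('die outline',c,s,a)
pip=((h[...,1]<130)&(h[...,2]>150)&(fill>0)).astype(np.uint8)
n,l,st,ce=cv2.connectedComponentsWithStats(pip)
print(st[1:,4]);print(ce[1:].round(1));print((ray(P,ce[1:],.102)*1000).round(1))
r=robot.sense();print(r['qpos'])
```

```text
die outline (370.5106506347656, -320.9981689453125) (20.629627227783203, 19.95363426208496) 37.47065734863281
[24 23 26 25 25]
[[273.8 157.3]
 [260.  163. ]
 [269.9 166.7]
 [279.3 170.9]
 [265.9 176.6]]
[[ 376.9 -322.4  102. ]
 [ 370.3 -313.6  102. ]
 [ 369.5 -321.4  102. ]
 [ 368.2 -328.9  102. ]
 [ 361.5 -320.3  102. ]]
[-8.22129285e-01  2.42970838e-01  1.97423417e+00 -3.33267119e-04
  9.23761450e-01  4.96632964e-01]
```

Request:
{"fn": "send_rows", "kwargs": {"motion": [0, 0.22, -0.03, 0, -0.25, 0, 0.22, -0.03, 0.3, -0.25, 0, 0.22, -0.03, 0.8, -0.25, 0, 0.22, -0.03, 1, -0.25, 0, 0.22, -0.03, 1, -0.25]}}

```text
clock: 2.02
tool_pos: [0.368, -0.3215, 0.13]
orientation: [-2.978, -0.993, 0.002]
wrist_force: [-0.1, 0.6, 0.2]
gripper_width: 0.0428
grip_force: 0.0
```

Run:
```python
from h import *
s=robot.sense();print(s['tool_pos'],s['gripper_width'],tool([.3693-s['tool_pos'][0],-.3213-s['tool_pos'][1],.085-s['tool_pos'][2]]))
R=cv2.Rodrigues(np.array(s['orientation']))[0];print(np.degrees(np.arctan2(R[1,1],R[0,1])))
P,b=snap('wrist','w2')
```

```text
[ 0.36795097 -0.32148275  0.12996012] 0.0428136794048688 [0.0012128  0.00078804 0.04495747]
-53.10601906527197
```

View pics/w2.png

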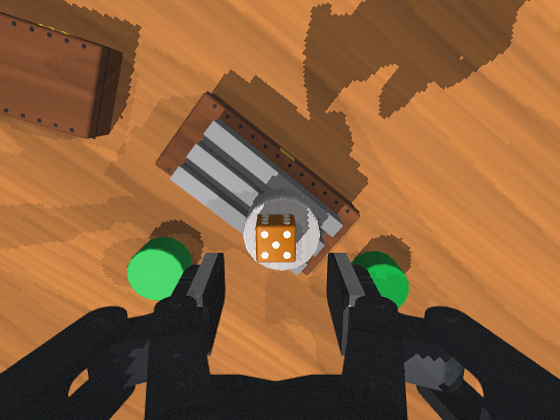

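The die at (276,243) is square to the fingers and centred between them.

Request:
{"fn": "send_rows", "kwargs": {"motion": [0, 0.01, 0, 0.25, 0, 0, 0.01, 0, 0.45, 0, 0, 0.01, 0, 0.45, 0, -1, 0.01, 0, 0.45, 0, -1, 0.01, 0, 0.45, 0]}}

```text
clock: 2.7
tool_pos: [0.3704, -0.3211, 0.0878]
orientation: [2.977, 0.996, 0.001]
wrist_force: [-1.5, -0.9, 7.8]
gripper_width: 0.0183
grip_force: 58.4
```

Request:
{"fn": "send_rows", "kwargs": {"motion": [-1, 0, 0, 0, 0, -1, 0, 0, 0, 0, -1, 0, 0, 0, 0, -1, 0, 0, -0.2, 0, -1, 0, 0, -0.4, 0]}}

```text
clock: 3.32
tool_pos: [0.3701, -0.3206, 0.1278]
orientation: [2.978, 0.996, 0.001]
wrist_force: [1.1, -0.8, -0.3]
gripper_width: 0.0186
grip_force: 59.1
```

Run:
```python
from h import *
P,b=snap('wrist','w3'); s=robot.sense();print(s['tool_pos'],s['gripper_width'],s['grip_force'])
print(tool([.399-s['tool_pos'][0],.288-s['tool_pos'][1],0]))
```

```text
[ 0.37094758 -0.3214436   0.12996936] 0.01819577807355294 59.074498414993286
[ 0.3890527  -0.46994026 -0.00160564]
```

View pics/w3.png

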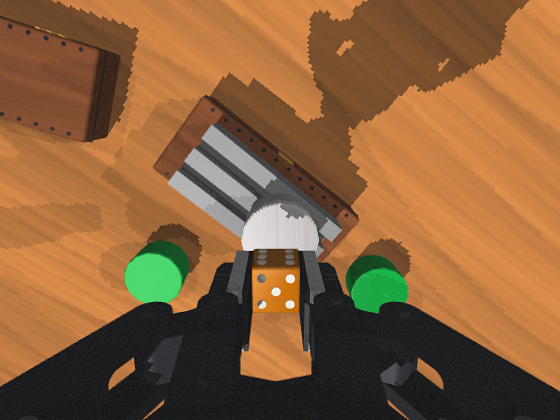

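The die is held between the pads at (275,280). Next I carry it in an arc to the dish.

Request:
{"fn": "send_rows", "kwargs": {"motion": [-1, 0.3, -0.1, -0.4, 0, -1, 0.8, -0.33, -0.4, 0, -1, 0.8, -0.33, -0.4, 0]}}

```text
clock: 3.75
tool_pos: [0.4154, -0.2436, 0.1675]
orientation: [2.977, 1.001, 0.002]
wrist_force: [-0.3, 0.7, -0.3]
gripper_width: 0.0185
grip_force: 59.1
```

Request:
{"fn": "send_rows", "kwargs": {"motion": [-1, 0.4, -0.16, 0, 0, -1, 0.8, -0.33, 0, 0, -1, 0.8, -0.33, 0, 0]}}

```text
clock: 4.12
tool_pos: [0.459, -0.17, 0.1667]
orientation: [2.978, 1.0, 0.001]
wrist_force: [-0.4, -0.6, -0.2]
gripper_width: 0.0183
grip_force: 59.1
```

Request:
{"fn": "send_rows", "kwargs": {"motion": [-1, 0.4, -0.16, 0, 0, -1, 0.76, -0.32, 0, 0, -1, 0.76, -0.32, 0, 0]}}

```text
clock: 4.5
tool_pos: [0.5002, -0.0995, 0.1666]
orientation: [2.978, 0.999, 0.001]
wrist_force: [-0.4, -1.0, 0.1]
gripper_width: 0.0186
grip_force: 59.1
```

Request:
{"fn": "send_rows", "kwargs": {"motion": [-1, 0.27, -0.48, 0, 0, -1, 0.54, -0.97, 0, 0, -1, 0.54, -0.97, 0, 0]}}

```text
clock: 4.88
tool_pos: [0.4831, 0.0113, 0.1664]
orientation: [-2.978, -1.001, 0.001]
wrist_force: [0.3, -1.0, -0.1]
gripper_width: 0.0184
grip_force: 59.1
```

Request:
{"fn": "send_rows", "kwargs": {"motion": [-1, 0.27, -0.48, 0, 0, -1, 0.54, -0.97, 0, 0, -1, 0.54, -0.97, 0, 0]}}

```text
clock: 5.25
tool_pos: [0.4688, 0.1211, 0.1665]
orientation: [2.978, 1.001, 0.0]
wrist_force: [-0.2, -0.6, 0.3]
gripper_width: 0.0183
grip_force: 59.1
```

Request:
{"fn": "send_rows", "kwargs": {"motion": [-1, 0.11, -0.44, 0, 0, -1, 0.22, -0.88, 0, 0, -1, 0.22, -0.88, 0, 0]}}

```text
clock: 5.62
tool_pos: [0.4334, 0.2035, 0.1664]
orientation: [2.979, 0.999, 0.0]
wrist_force: [1.0, -0.5, -0.1]
gripper_width: 0.0184
grip_force: 59.1
```

Request:
{"fn": "send_rows", "kwargs": {"motion": [-1, 0.11, -0.44, 0, 0, -1, 0.22, -0.89, 0, 0, -1, 0.22, -0.89, 0, 0, -1, 0.22, -0.89, 0, 0]}}

```text
clock: 6.12
tool_pos: [0.3985, 0.2863, 0.1663]
orientation: [2.979, 0.996, 0.0]
wrist_force: [0.3, -0.0, 0.1]
gripper_width: 0.0183
grip_force: 59.1
```

Run:
```python
from h import *
P,b=snap('wrist','w4'); s=robot.sense();print(s['tool_pos'],s['gripper_width'],s['grip_force'],s['qpos'])
print(tool([.399-s['tool_pos'][0],.288-s['tool_pos'][1],.012-s['tool_pos'][2]]))
h=cv2.cvtColor(b,cv2.COLOR_BGR2HSV);m=((h[...,1]<60)&(h[...,2]>110)).astype(np.uint8)
p=pix(P,[[.399,.288,.007]])[0];print(p)
for ct in cv2.findContours(m,0,1)[0]:
    if cv2.contourArea(ct)>1500:
        W=ray(P,ct.reshape(-1,2),.007)*1000; print(cv2.boundingRect(ct),cv2.minAreaRect(W[:,:2].astype(np.float32)))
```

```text
[0.39849023 0.28616585 0.16630691] 0.018252364453756092 59.126325845718384 [ 5.61254031e-01  3.45933623e-01  2.02264360e+00 -5.04885481e-04
  7.73158506e-01  1.48818321e+00]
[ 0.00153566 -0.00121275  0.15430625]
[273.38098396 185.47568102]
(507, 265, 53, 71) ((455.35357666015625, 35.3213996887207), (62.701171875, 44.460845947265625), 51.60091781616211)
(231, 141, 86, 84) ((399.8292236328125, 289.0243835449219), (56.29151153564453, 55.500770568847656), 14.762397766113281)
```

View pics/w4.png

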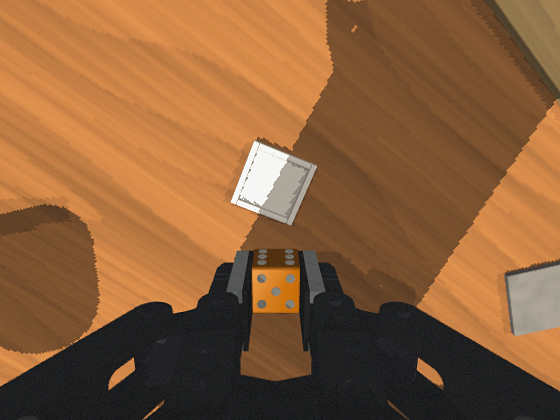

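The dish is at (274,183), within 1 mm of the top-view fix, so I lower the die.

Request:
{"fn": "send_rows", "kwargs": {"motion": [-1, 0.02, -0.02, 0.4, 0, -1, 0.02, -0.02, 0.8, 0, -1, 0.02, -0.02, 1, 0, -1, 0.02, -0.02, 1, 0]}}

```text
clock: 6.68
tool_pos: [0.3979, 0.2887, 0.0652]
orientation: [2.979, 0.994, -0.004]
wrist_force: [0.1, 0.2, -0.6]
gripper_width: 0.0184
grip_force: 59.1
```

Request:
{"fn": "send_rows", "kwargs": {"motion": [-1, 0, 0, 0.2, 0, -1, 0, 0, 0.4, 0, -1, 0, 0, 0.5, 0, -1, 0, 0, 0.54, 0, -1, 0, 0, 0.54, 0]}}

```text
clock: 7.3
tool_pos: [0.3983, 0.2906, 0.0127]
orientation: [-2.979, -0.996, -0.001]
wrist_force: [0.1, -0.4, -0.0]
gripper_width: 0.0184
grip_force: 59.1
```

Request:
{"fn": "send_rows", "kwargs": {"motion": [-1, 0, 0, 0.025, 0, -1, 0, 0, 0.025, 0, 0, 0, 0, 0.025, 0, 0, 0, 0, 0.025, 0, 0, 0, 0, 0.025, 0]}}

```text
clock: 7.92
tool_pos: [0.398, 0.2906, 0.0098]
orientation: [-2.979, -0.997, -0.0]
wrist_force: [0.3, -0.2, -1.1]
gripper_width: 0.0426
grip_force: 0.0
```

Request:
{"fn": "send_rows", "kwargs": {"motion": [0, 0, 0, -0.2, 0, 0, 0, 0, -0.6, 0, 0, 0, 0, -1, 0, 1, 0, 0, -1, 0]}}

```text
clock: 8.43
tool_pos: [0.3994, 0.2915, 0.1124]
orientation: [-2.978, -0.996, -0.007]
wrist_force: [0.3, 0.4, 0.2]
gripper_width: 0.0595
grip_force: 0.0
```

Request:
{"fn": "send_rows", "kwargs": {"motion": [1, 0, 0, -0.4, 0, 1, 0, 0, -0.9, 0, 1, 0, 0, -0.9, 0, 1, 0, 0, -0.9, 0]}}

```text
clock: 8.93
tool_pos: [0.3976, 0.2903, 0.1991]
orientation: [2.979, 0.996, -0.001]
wrist_force: [0.5, -0.2, -0.2]
gripper_width: 0.0859
grip_force: 0.0
```

Run:
```python
from h import *
P,b=snap('wrist','w5'); s=robot.sense();print(s['tool_pos'],s['gripper_width'],s['grip_force'])
h=cv2.cvtColor(b,cv2.COLOR_BGR2HSV)
p=pix(P,[[.3995,.2886,.013]])[0].astype(int);print(p)
m=np.zeros(h.shape[:2],np.uint8);y,x=p[1],p[0]
m[y-26:y+26,x-26:x+26]=((h[...,1]>140))[y-26:y+26,x-26:x+26]
ct=max(cv2.findContours(m,0,1)[0],key=cv2.contourArea);W=ray(P,ct.reshape(-1,2),.015)*1000
print(cv2.minAreaRect(W[:,:2].astype(np.float32)))
# rack/tin/box from w2 pose not kept
```

```text
[0.39731459 0.29013877 0.19864636] 0.08546810242049528 0.0
[277 179]
((397.73931884765625, 289.6420593261719), (22.036296844482422, 19.051002502441406), 36.955528259277344)
```

View pics/w5.png

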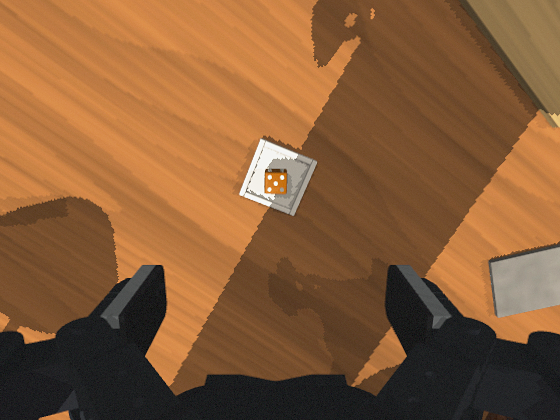

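The die sits in the middle of the dish at (276,182). Now I go back to the pile.

Request:
{"fn": "send_rows", "kwargs": {"motion": [1, -0.11, 0.44, 0, 0, 1, -0.22, 0.88, 0, 0, 1, -0.22, 0.88, 0, 0]}}

```text
clock: 9.35
tool_pos: [0.4334, 0.2046, 0.1983]
orientation: [2.98, 0.992, -0.004]
wrist_force: [0.5, -0.3, 0.1]
gripper_width: 0.0858
grip_force: 0.0
```

Request:
{"fn": "send_rows", "kwargs": {"motion": [1, -0.11, 0.44, 0, 0, 1, -0.22, 0.88, 0, 0, 1, -0.22, 0.88, 0, 0]}}

```text
clock: 9.72
tool_pos: [0.469, 0.1218, 0.1987]
orientation: [-2.981, -0.992, 0.003]
wrist_force: [-1.1, -0.2, -0.3]
gripper_width: 0.0854
grip_force: 0.0
```

Request:
{"fn": "send_rows", "kwargs": {"motion": [1, -0.27, 0.48, 0, 0, 1, -0.54, 0.97, 0, 0, 1, -0.54, 0.97, 0, 0]}}

```text
clock: 10.1
tool_pos: [0.4838, 0.0116, 0.1989]
orientation: [-2.981, -0.991, 0.002]
wrist_force: [-0.2, -0.1, -0.1]
gripper_width: 0.0855
grip_force: 0.0
```

Request:
{"fn": "send_rows", "kwargs": {"motion": [1, -0.27, 0.48, 0, 0, 1, -0.54, 0.97, 0, 0, 1, -0.54, 0.97, 0, 0]}}

```text
clock: 10.48
tool_pos: [0.4995, -0.0979, 0.199]
orientation: [-2.98, -0.992, 0.001]
wrist_force: [-0.4, 0.8, -0.4]
gripper_width: 0.0858
grip_force: 0.0
```

Request:
{"fn": "send_rows", "kwargs": {"motion": [1, -0.4, 0.16, 0, 0, 1, -0.8, 0.33, 0, 0, 1, -0.8, 0.33, 0, 0]}}

```text
clock: 10.85
tool_pos: [0.4539, -0.1706, 0.1992]
orientation: [-2.979, -0.994, 0.002]
wrist_force: [0.9, 0.3, -0.2]
gripper_width: 0.0855
grip_force: 0.0
```

Request:
{"fn": "send_rows", "kwargs": {"motion": [1, -0.4, 0.16, 0, -0.1, 1, -0.8, 0.33, 0, -0.22, 1, -0.8, 0.33, 0, -0.34, 1, -0.8, 0.33, 0, -0.46, 1, -0.8, 0.33, 0, -0.57]}}

```text
clock: 11.48
tool_pos: [0.4118, -0.2435, 0.1994]
orientation: [-2.246, -2.195, -0.0]
wrist_force: [0.7, 0.0, -0.3]
gripper_width: 0.0855
grip_force: 0.0
```

Request:
{"fn": "send_rows", "kwargs": {"motion": [1, 0, 0, 0, 0, 1, 0, 0, 0, 0]}}

```text
clock: 11.72
tool_pos: [0.4115, -0.2443, 0.1996]
orientation: [-2.258, -2.184, -0.0]
wrist_force: [-1.7, 0.4, -0.7]
gripper_width: 0.0853
grip_force: 0.0
```

Run:
```python
from h import *
s=robot.sense();P,b=snap('wrist','w6'); print(s['tool_pos'],s['orientation'],s['qpos'])
print(pix(P,[[.368,-.327,.082],[.37,-.307,.056]]))
```

```text
[ 0.41148829 -0.2443233   0.19956299] [-2.25784528e+00 -2.18362323e+00 -1.53354611e-04] [-5.99335300e-01  2.82860648e-01  2.01351423e+00  2.78910112e-04
  8.45748282e-01 -5.66101129e-01]
[[222.72184404 302.65204281]
 [227.66942985 264.99803265]]
```

View pics/w6.png

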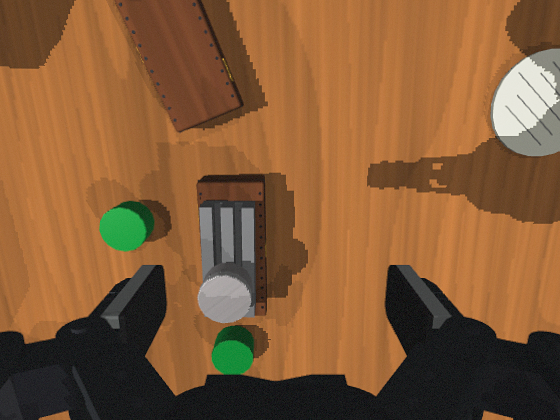

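The tin is at (225,299) and the rack's left and right edges are at about x=200 and x=255. The box spans x 197–266 and y 180–316, with a green tin at (233,351) beyond its end.

Run:
```python
from h import *
P=robot.camera_params('wrist'); b=cv2.imread('pics/w6.png'); g=cv2.cvtColor(b,cv2.COLOR_BGR2GRAY);h=cv2.cvtColor(b,cv2.COLOR_BGR2HSV)
roi=cv2.medianBlur(g[260:335,185:270],3)
c=cv2.HoughCircles(cv2.resize(roi,None,fx=2,fy=2),cv2.HOUGH_GRADIENT,1,100,param1=80,param2=15,minRadius=40,maxRadius=65)
print(c); 
for x,y,r in c[0][:1]:
    u=np.array([x/2+185,y/2+260]);print('tin',u,r/2,ray(P,[u],.082), ray(P,[u+[r/2,0],u-[r/2,0]],.082))
# grey rack mask -> edges
m=np.zeros(g.shape,np.uint8);m[195:270,190:262]=((h[...,1]<70))[195:270,190:262]
m=cv2.morphologyEx(m,cv2.MORPH_CLOSE,np.ones((9,9)))
rows=np.arange(212,262,3);L=[(np.where(m[r])[0].min(),r) for r in rows];Rr=[(np.where(m[r])[0].max(),r) for r in rows]
for n,q in(('L',L),('R',Rr)):
    W=ray(P,q,.056);f=np.polyfit(W[:,1],W[:,0],1);print(n,'x at y=-.307:',np.polyval(f,-.307),'ang',90-np.degrees(np.arctan(f[0])), W[0],W[-1])
xs=[np.where(m[:,x])[0].min() for x in (206,230,250)];print(xs,ray(P,[(206,xs[0]),(230,xs[1]),(250,xs[2])],.056))
# box top at z=.034: dark reddish
m=np.zeros(g.shape,np.uint8);m[165:325,185:280]=((h[...,2]<130)&(h[...,0]<12)|(h[...,1]<70))[165:325,185:280]
print(ray(P,[(200,183),(265,181),(267,315)],.034))
s=robot.sense();R=cv2.Rodrigues(np.array(s['orientation']))[0];print('tool y ang',np.degrees(np.arctan2(R[1,1],R[0,1])))
cv2.imwrite('pics/c6.png',cv2.resize(b[165:330,180:285],None,fx=3.6,fy=3.6,interpolation=cv2.INTER_CUBIC))
```

```text
[[[71.5 76.5 46.3]]]
tin [220.75 298.25] 23.15 [[ 0.36667902 -0.32341986  0.082     ]] [[ 0.38480244 -0.32405514  0.082     ]
 [ 0.34858221 -0.32277004  0.082     ]]
L x at y=-.307: 0.34864809299838223 ang 88.12229709741325 [ 0.35004807 -0.26009674  0.056     ] [ 0.34881464 -0.30203481  0.056     ]
R x at y=-.307: 0.3975083040890487 ang 93.87970623510353 [ 0.39433096 -0.2615844   0.056     ] [ 0.39812725 -0.30373095  0.056     ]
[np.int64(200), np.int64(201), np.int64(201)] [[ 0.3565241  -0.25029385  0.056     ]
 [ 0.37560793 -0.25175893  0.056     ]
 [ 0.39158705 -0.25229289  0.056     ]]
[[ 0.34823719 -0.24098247  0.034     ]
 [ 0.4034574  -0.24107636  0.034     ]
 [ 0.40005498 -0.36988674  0.034     ]]
tool y ang -1.8823080470587135
```

Request:
{"fn": "send_rows", "kwargs": {"motion": [1, -0.4, -0.2, 0, 0, 1, -0.82, -0.39, 0, 0, 1, -0.82, -0.39, 0.4, 0, 1, -0.82, -0.39, 0.85, 0, 1, -0.82, -0.39, 0.85, 0]}}

```text
clock: 12.4
tool_pos: [0.3682, -0.3246, 0.1127]
orientation: [-2.253, -2.181, 0.0]
wrist_force: [0.2, 0.7, 0.1]
gripper_width: 0.0854
grip_force: 0.0
```

Run:
```python
from h import *
s=robot.sense();P,b=snap('wrist','w7'); t=s['tool_pos'];print(t,tool([.370-t[0],-.325-t[1],.063-t[2]]))
```

```text
[ 0.36816487 -0.32461312  0.11268388] [-0.00042778  0.00194974  0.04967918]
```

View pics/w7.png

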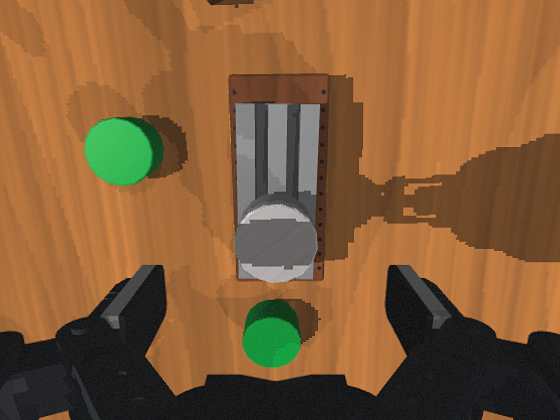

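The tin at (276,242) is centred between the fingers.

Request:
{"fn": "send_rows", "kwargs": {"motion": [1, 0, 0, 0.3, 0, 1, 0, 0, 0.49, 0, 1, 0, 0, 0.49, 0, -1, 0, 0, 0.49, 0, -1, 0, 0, 0.49, 0]}}

```text
clock: 13.08
tool_pos: [0.3703, -0.3268, 0.0671]
orientation: [2.253, 2.186, 0.0]
wrist_force: [-0.6, 0.1, -0.4]
gripper_width: 0.0515
grip_force: 0.0
```

Request:
{"fn": "send_rows", "kwargs": {"motion": [-1, 0, 0, 0, 0, -1, 0, 0, 0, 0, -1, 0, 0, 0, 0, -1, 0, 0, 0, 0]}}

```text
clock: 13.58
tool_pos: [0.3701, -0.3266, 0.0671]
orientation: [2.253, 2.187, 0.0]
wrist_force: [-1.7, 2.9, 21.5]
gripper_width: 0.0395
grip_force: 57.7
```

Request:
{"fn": "send_rows", "kwargs": {"motion": [-1, 0, 0, -0.1, 0, -1, 0, 0, -0.4, 0, -1, 0.2, 0.3, -0.8, 0, -1, 0.5, 0.9, -0.8, 0, -1, 0.5, 0.9, -0.8, 0]}}

```text
clock: 14.2
tool_pos: [0.4645, -0.2779, 0.1471]
orientation: [2.249, 2.189, 0.002]
wrist_force: [-0.8, -0.4, -0.7]
gripper_width: 0.0394
grip_force: 60.7
```

Request:
{"fn": "send_rows", "kwargs": {"motion": [-1, 0.25, 0.45, 0, 0, -1, 0.5, 0.9, 0, 0, -1, 0.5, 0.9, 0, 0]}}

```text
clock: 14.58
tool_pos: [0.5547, -0.2305, 0.146]
orientation: [2.251, 2.19, 0.001]
wrist_force: [-1.2, -0.5, -1.0]
gripper_width: 0.0399
grip_force: 60.8
```

Request:
{"fn": "send_rows", "kwargs": {"motion": [-1, 0.25, 0.45, 0, 0, -1, 0.45, 0.9, 0, 0, -1, 0.45, 0.9, 0, 0, -1, 0.45, 0.9, 0, 0]}}

```text
clock: 15.08
tool_pos: [0.6424, -0.1898, 0.1455]
orientation: [-2.254, -2.187, 0.002]
wrist_force: [-1.3, -0.3, -1.1]
gripper_width: 0.0396
grip_force: 60.9
```

Run:
```python
from h import *
s=robot.sense();P,b=snap('wrist','w8'); t=s['tool_pos'];print(t,s['gripper_width'],s['grip_force'],tool([.649-t[0],-.188-t[1],.018-t[2]]))
h=cv2.cvtColor(b,cv2.COLOR_BGR2HSV)
m=(h[...,1]<70).astype(np.uint8); print(pix(P,[[.649,-.188,.006]]))
m[225:,:]=0
for ct in cv2.findContours(m,0,1)[0]:
    if cv2.contourArea(ct)>1000:
        W=ray(P,ct.reshape(-1,2),.006)*1000;print(cv2.boundingRect(ct),cv2.minEnclosingCircle(W[:,:2].astype(np.float32)))
```

```text
[ 0.6424384  -0.18978217  0.14548198] 0.0396203951679282 60.93913793563843 [0.00195482 0.00669506 0.12747251]
[[282.99539057 189.62313178]]
(226, 131, 114, 94) ((648.785400390625, -187.0333709716797), 44.958213806152344)
```

View pics/w8.png

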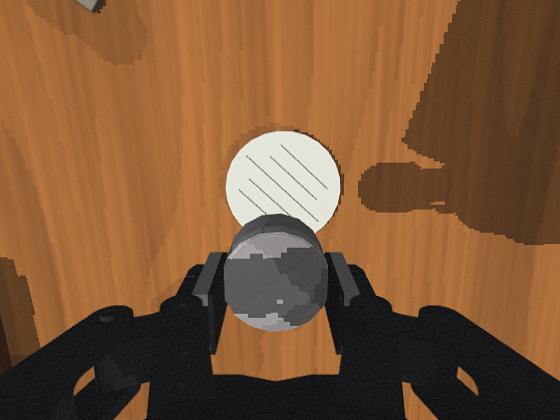

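The coaster is at (283,188), fit radius 45 mm, and the tin is upright in the grip at (275,280).

Request:
{"fn": "send_rows", "kwargs": {"motion": [-1, 0.02, 0.07, 0.3, 0, -1, 0.02, 0.07, 0.7, 0, -1, 0.02, 0.07, 1, 0, -1, 0.02, 0.07, 1, 0]}}

```text
clock: 15.62
tool_pos: [0.6481, -0.1878, 0.0439]
orientation: [-2.253, -2.184, 0.004]
wrist_force: [-0.7, -0.4, 1.0]
gripper_width: 0.0393
grip_force: 60.9
```

Request:
{"fn": "send_rows", "kwargs": {"motion": [-1, 0, 0, 0.12, 0, -1, 0, 0, 0.22, 0, -1, 0, 0, 0.27, 0, -1, 0, 0, 0.27, 0]}}

```text
clock: 16.12
tool_pos: [0.6508, -0.1875, 0.0186]
orientation: [-2.254, -2.188, 0.0]
wrist_force: [-0.3, -0.1, -1.0]
gripper_width: 0.0397
grip_force: 60.9
```

Run:
```python
from h import *
P=robot.camera_params('wrist');s=robot.sense();t=s['tool_pos'];print(t,s['wrist_force'])
# tin top offset from TCP along tool axes, from w8 geometry (tool-fixed camera): top plane 15 mm above TCP
print(tool(ray(P,[[275,281]],t[2]+.015)[0]-t))
```

```text
[ 0.65079574 -0.18750326  0.01863266] [-0.30705322 -0.07787826 -1.00424404]
[ 0.00345549  0.0006324  -0.01499979]
```

Request:
{"fn": "send_rows", "kwargs": {"motion": [-1, 0, 0, 0.015, 0, -1, 0, 0, 0.015, 0, -0.3, 0, 0, 0.015, 0, 0.4, 0, 0, 0.015, 0, 1, 0, 0, 0.015, 0]}}

```text
clock: 16.75
tool_pos: [0.6509, -0.1876, 0.0174]
orientation: [2.254, 2.188, 0.0]
wrist_force: [-0.2, -0.3, 1.2]
gripper_width: 0.0743
grip_force: 0.0
```

Request:
{"fn": "send_rows", "kwargs": {"motion": [1, 0, 0, 0, 0, 1, 0, 0, 0, 0, 1, 0, 0, -0.2, 0, 1, 0, 0, -0.6, 0, 1, 0, 0, -1, 0]}}

```text
clock: 17.38
tool_pos: [0.651, -0.1876, 0.1197]
orientation: [2.254, 2.188, 0.0]
wrist_force: [0.8, -1.0, 0.2]
gripper_width: 0.0852
grip_force: 0.0
```

Request:
{"fn": "send_rows", "kwargs": {"motion": [1, 0, 0, -0.4, 0, 1, 0, 0, -0.8, 0, 1, 0, 0, -0.8, 0, 1, 0, 0, -0.8, 0]}}

```text
clock: 17.88
tool_pos: [0.6507, -0.1875, 0.1981]
orientation: [2.254, 2.187, 0.0]
wrist_force: [-0.2, 0.1, -0.1]
gripper_width: 0.0857
grip_force: 0.0
```

Run:
```python
from h import *
s=robot.sense();P,b=snap('wrist','w9'); t=s['tool_pos'];print(t,s['gripper_width'],s['wrist_force'])
g=cv2.cvtColor(b,cv2.COLOR_BGR2HSV); p=pix(P,[[.649,-.187,.032]])[0].astype(int);x,y=p
m=np.zeros(g.shape[:2],np.uint8);m[y-50:y+50,x-50:x+50]=((g[...,2]<185)&(g[...,1]<60))[y-50:y+50,x-50:x+50]
m=cv2.morphologyEx(m,cv2.MORPH_OPEN,np.ones((5,5)))
ct=max(cv2.findContours(m,0,1)[0],key=cv2.contourArea);W=ray(P,ct.reshape(-1,2),.032)*1000
print(p,cv2.boundingRect(ct),cv2.minEnclosingCircle(W[:,:2].astype(np.float32)))
print('to rack',tool([.3708-t[0],-.3015-t[1],0]))
```

```text
[ 0.6507369  -0.18752302  0.19805325] 0.08571323855246603 [-0.15319326  0.05319798 -0.11725746]
[272 184] (252, 154, 64, 52) ((658.6488037109375, -184.9915008544922), 28.490327835083008)
to rack [-1.22303862e-01 -2.76400374e-01  1.26052595e-04]
```

View pics/w9.png

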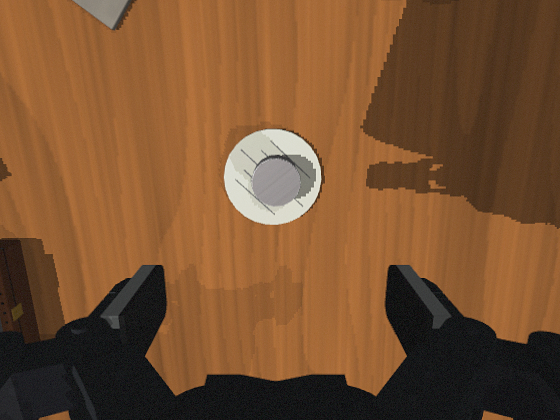

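The tin stands at (276,181) on the coaster, centred at (273,177), about 4 mm off middle. Back for the rack.

Request:
{"fn": "send_rows", "kwargs": {"motion": [1, -0.2, -0.45, 0, 0, 1, -0.4, -0.92, 0, 0, 1, -0.4, -0.92, 0, 0]}}

```text
clock: 18.3
tool_pos: [0.5541, -0.2253, 0.1964]
orientation: [-2.254, -2.183, 0.003]
wrist_force: [0.1, -0.4, 0.1]
gripper_width: 0.0855
grip_force: 0.0
```

Request:
{"fn": "send_rows", "kwargs": {"motion": [1, -0.2, -0.45, 0, 0, 1, -0.4, -0.92, 0, 0, 1, -0.4, -0.92, 0, 0]}}

```text
clock: 18.68
tool_pos: [0.462, -0.2623, 0.1967]
orientation: [-2.255, -2.184, 0.001]
wrist_force: [0.1, 1.2, -0.6]
gripper_width: 0.0854
grip_force: 0.0
```

Request:
{"fn": "send_rows", "kwargs": {"motion": [1, -0.2, -0.45, 0, 0, 1, -0.42, -0.92, 0, 0, 1, -0.42, -0.92, 0.4, 0, 1, -0.42, -0.92, 0.7, 0, 1, -0.42, -0.92, 0.7, 0]}}

```text
clock: 19.3
tool_pos: [0.371, -0.3003, 0.1255]
orientation: [-2.251, -2.185, 0.0]
wrist_force: [0.2, -0.1, 1.0]
gripper_width: 0.0852
grip_force: 0.0
```

Run:
```python
from h import *
s=robot.sense();P,b=snap('wrist','w10'); t=s['tool_pos'];print(t,tool([.3708-t[0],-.3015-t[1],.038-t[2]]))
for c in [(.3708,-.3015,.056)]:
    a=np.radians(88.1);u=np.array([np.cos(a),np.sin(a),0]);v=np.array([u[1],-u[0],0])
    q=pix(P,[np.array(c)+i*.05*u+j*.022*v for i,j in((-1,-1),(1,-1),(1,1),(-1,1))]);print(q)
    cv2.polylines(b,[q.astype(np.int32)],True,(0,0,255),1)
cv2.imwrite('pics/w10a.png',b)
```

```text
[ 0.3709943  -0.30029471  0.12553546] [-1.33954693e-03 -2.38260992e-05  8.75337198e-02]
[[239.4827959  296.5550922 ]
 [235.34180849 137.84636013]
 [313.28127863 138.08967403]
 [308.52160553 296.82372452]]
```

View pics/w10a.png

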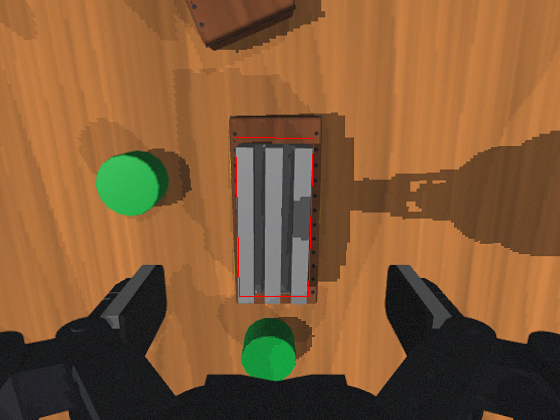

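The rack fits the drawn outline except for about 7 px (5 mm) toward −tool x, so its centre is near (0.371,−0.3065). I correct for that and grasp.

Request:
{"fn": "send_rows", "kwargs": {"motion": [1, -0.06, 0, 0.4, 0, 1, -0.06, 0, 0.75, 0, 1, -0.06, 0, 0.86, 0, 1, -0.06, 0, 0.86, 0, -1, -0.06, 0, 0.86, 0]}}

```text
clock: 19.98
tool_pos: [0.372, -0.3078, 0.0426]
orientation: [2.253, 2.187, 0.0]
wrist_force: [0.4, -0.5, 0.0]
gripper_width: 0.0698
grip_force: 0.0
```

Request:
{"fn": "send_rows", "kwargs": {"motion": [-1, 0, 0, 0, 0, -1, 0, 0, 0, 0, -1, 0, 0, 0, 0, -1, 0, 0, 0, 0, -1, 0, 0, 0, 0]}}

```text
clock: 20.6
tool_pos: [0.3716, -0.3076, 0.0424]
orientation: [2.253, 2.187, 0.0]
wrist_force: [-2.2, 3.4, 17.2]
gripper_width: 0.0426
grip_force: 58.7
```

Request:
{"fn": "send_rows", "kwargs": {"motion": [-1, 0, 0, -0.15, 0, -1, 0, 0, -0.5, 0, -1, 0.1, 0.1, -1, 0, -1, 0.4, 0.27, -1, 0, -1, 0.79, 0.27, -1, 0]}}

```text
clock: 21.22
tool_pos: [0.4021, -0.2292, 0.1431]
orientation: [2.253, 2.185, 0.001]
wrist_force: [0.9, 0.5, -0.6]
gripper_width: 0.0423
grip_force: 62.6
```

Request:
{"fn": "send_rows", "kwargs": {"motion": [-1, 0.4, 0.13, 0, 0, -1, 0.79, 0.27, 0, 0, -1, 0.79, 0.27, 0, 0]}}

```text
clock: 21.6
tool_pos: [0.4305, -0.149, 0.1422]
orientation: [2.251, 2.191, 0.001]
wrist_force: [0.4, 0.4, -0.7]
gripper_width: 0.0427
grip_force: 62.6
```

Request:
{"fn": "send_rows", "kwargs": {"motion": [-1, 0.4, 0.13, 0, 0, -1, 0.79, 0.27, 0, 0, -1, 0.79, 0.27, 0, 0]}}

```text
clock: 21.98
tool_pos: [0.46, -0.0716, 0.142]
orientation: [2.251, 2.19, 0.001]
wrist_force: [-0.6, -0.5, -1.2]
gripper_width: 0.0423
grip_force: 62.6
```

Request:
{"fn": "send_rows", "kwargs": {"motion": [-1, 0.4, 0.13, 0, -0.1, -1, 0.79, 0.26, 0, -0.2, -1, 0.79, 0.26, 0, -0.3, -1, 0.79, 0.26, 0, -0.4, -1, 0.79, 0.26, 0, -0.5]}}

```text
clock: 22.6
tool_pos: [0.4874, 0.0042, 0.1417]
orientation: [1.239, 2.887, -0.0]
wrist_force: [-0.3, 0.7, -1.8]
gripper_width: 0.0422
grip_force: 62.6
```

Request:
{"fn": "send_rows", "kwargs": {"motion": [-1, 0, 0, 0, -0.1, -1, 0, 0, 0, -0.1, -1, 0, 0, 0, -0.1]}}

```text
clock: 22.98
tool_pos: [0.4876, 0.0047, 0.1415]
orientation: [1.022, 2.971, -0.0]
wrist_force: [-0.6, 0.2, 0.6]
gripper_width: 0.0427
grip_force: 62.6
```

Run:
```python
from h import *
s=robot.sense();P,b=snap('wrist','w11'); t=s['tool_pos'];print(t,s['gripper_width'],s['grip_force'],tool([.489-t[0],.005-t[1],.0155-t[2]]))
R=cv2.Rodrigues(np.array(s['orientation']))[0];print('tool x ang',np.degrees(np.arctan2(R[1,0],R[0,0])))
h=cv2.cvtColor(b,cv2.COLOR_BGR2HSV);m=(h[...,1]<70).astype(np.uint8)
q=pix(P,[[.489,.005,.006]]);print(q)
def end(g):  # rack ends in tool frame: grey extent along central column at z= TCP+.0136
    return g
for ct in cv2.findContours(m,0,1)[0]:
    if cv2.contourArea(ct)>1000: print(cv2.boundingRect(ct))
```

```text
[0.48757029 0.00471048 0.14154544] 0.04269847838514347 62.55711078643799 [-0.000935    0.00110423  0.12604558]
tool x ang 142.0370060258751
[[276.33776367 193.58612783]]
(0, 106, 560, 314)
```

View pics/w11.png

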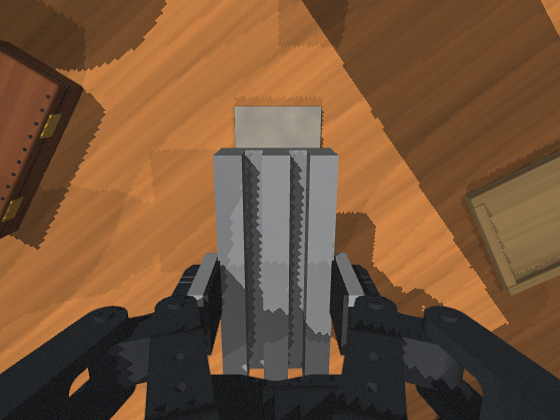

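The rack is level in the grip, with ends at rows 156 and 375. The strip's far edge is at row 106, columns 235–322, squarely ahead.

Run:
```python
from h import *
s=robot.sense();P=robot.camera_params('wrist');t=s['tool_pos']
for q in ray(P,[[277,156],[277,378]],t[2]+.0136): print('rack end',tool(q-t))
for q in ray(P,[[235,107],[322,106]],.006): print('strip far corners',tool(q-t))
```

```text
rack end [ 0.04993076  0.00089924 -0.01360587]
rack end [-0.0419701   0.00095229 -0.01359503]
strip far corners [ 0.06363361 -0.02881118  0.13546436]
strip far corners [0.0642887  0.03410217 0.1354657 ]
```

Request:
{"fn": "send_rows", "kwargs": {"motion": [-1, -0.01, 0.02, 0.3, 0, -1, -0.01, 0.02, 0.7, 0, -1, -0.01, 0.02, 1, 0, -1, -0.01, 0.02, 1, 0]}}

```text
clock: 23.52
tool_pos: [0.4882, 0.0063, 0.0398]
orientation: [-1.017, -2.969, 0.002]
wrist_force: [-0.0, -0.3, -0.5]
gripper_width: 0.0429
grip_force: 62.5
```

Request:
{"fn": "send_rows", "kwargs": {"motion": [-1, 0, 0, 0.12, 0, -1, 0, 0, 0.2, 0, -1, 0, 0, 0.25, 0, -1, 0, 0, 0.25, 0, -1, 0, 0, 0.25, 0]}}

```text
clock: 24.15
tool_pos: [0.4898, 0.0064, 0.0165]
orientation: [1.015, 2.973, 0.0]
wrist_force: [0.7, 0.7, -0.7]
gripper_width: 0.0421
grip_force: 62.5
```

Request:
{"fn": "send_rows", "kwargs": {"motion": [-1, 0, 0, 0.02, 0, -1, 0, 0, 0.02, 0, -0.2, 0, 0, 0.02, 0, 0.4, 0, 0, 0.02, 0, 1, 0, 0, 0.02, 0]}}

```text
clock: 24.78
tool_pos: [0.4896, 0.0064, 0.0143]
orientation: [-1.015, -2.973, 0.0]
wrist_force: [0.4, 0.4, -0.3]
gripper_width: 0.0761
grip_force: 0.0
```

Request:
{"fn": "send_rows", "kwargs": {"motion": [1, 0, 0, 0, 0, 1, 0, 0, 0, 0, 1, 0, 0, -0.2, 0, 1, 0, 0, -0.6, 0, 1, 0, 0, -1, 0]}}

```text
clock: 25.4
tool_pos: [0.4892, 0.0064, 0.1152]
orientation: [-1.015, -2.972, 0.0]
wrist_force: [1.0, -0.3, 0.9]
gripper_width: 0.0853
grip_force: 0.0
```

Request:
{"fn": "send_rows", "kwargs": {"motion": [1, 0, 0, -0.4, 0, 1, 0, 0, -0.8, 0, 1, 0, 0, -0.8, 0, 1, 0, 0, -0.8, 0]}}

```text
clock: 25.9
tool_pos: [0.4893, 0.0064, 0.1939]
orientation: [-1.015, -2.973, 0.0]
wrist_force: [-0.2, -0.2, -0.5]
gripper_width: 0.0854
grip_force: 0.0
```

Run:
```python
from h import *
s=robot.sense();P,b=snap('wrist','w12');t=s['tool_pos'];print(t,s['gripper_width'])
h=cv2.cvtColor(b,cv2.COLOR_BGR2HSV);m=(h[...,1]<70).astype(np.uint8);x,y=pix(P,[[.489,.005,.006]])[0].astype(int);print(x,y)
k=np.zeros_like(m);k[y-100:y+75,x-70:x+70]=m[y-100:y+75,x-70:x+70];k=cv2.morphologyEx(k,cv2.MORPH_CLOSE,np.ones((3,3)))
ct=max(cv2.findContours(k,0,1)[0],key=cv2.contourArea);print('strip+rack',cv2.boundingRect(ct),cv2.minAreaRect((ray(P,ct.reshape(-1,2),.006)*1000)[:,:2].astype(np.float32)))
# rack outline from edges along middle row/column: print gray profiles' strong edges
g=cv2.GaussianBlur(cv2.cvtColor(b,cv2.COLOR_BGR2GRAY),(3,3),0).astype(int)
c=g[:,x-20:x-16].mean(1);r=g[y-10:y-6].mean(0)
dc=np.diff(c);dr=np.diff(r)
print([(i,round(dc[i])) for i in range(y-100,y+75) if abs(dc[i])>10]);print([(i,round(dr[i])) for i in range(x-70,x+70) if abs(dr[i])>10])
```

```text
[0.48928883 0.00638337 0.19393443] 0.08537028977087978
273 179
strip+rack (239, 105, 73, 141) ((489.1067199707031, 6.051231384277344), (63.32737731933594, 129.15090942382812), 51.99213790893555)
[(121, -12), (123, 14), (124, 20), (243, -15), (244, -15)]
[(239, 14), (260, -16), (261, -39), (262, -25), (266, 16), (267, 20), (268, 13), (280, -16), (281, -38), (282, -23), (286, 12), (287, 26), (290, 12), (300, -10), (301, -29), (302, -23), (309, -13), (310, 16), (311, 24)]
```

Request:
{"fn": "send_rows", "kwargs": {"motion": [1, -0.1, -0.25, 0, 0.1, 1, -0.2, -0.5, 0, 0.2, 1, -0.33, -0.75, 0, 0.3, 1, -0.33, -0.75, 0, 0.4, 1, -0.33, -0.75, 0, 0.5]}}

```text
clock: 26.58
tool_pos: [0.469, -0.0734, 0.193]
orientation: [-2.082, -2.35, 0.002]
wrist_force: [0.6, -0.2, -0.8]
gripper_width: 0.0853
grip_force: 0.0
```

Request:
{"fn": "send_rows", "kwargs": {"motion": [1, 0, 0, 0, 0.1, 1, 0, 0, 0, 0.1]}}

```text
clock: 26.82
tool_pos: [0.4692, -0.073, 0.1932]
orientation: [-2.252, -2.187, 0.002]
wrist_force: [-0.5, -0.3, 0.1]
gripper_width: 0.0856
grip_force: 0.0
```

Request:
{"fn": "send_rows", "kwargs": {"motion": [1, -0.4, -0.15, 0, 0, 1, -0.79, -0.3, 0, 0, 1, -0.79, -0.3, 0, 0]}}

```text
clock: 27.2
tool_pos: [0.4363, -0.1528, 0.1937]
orientation: [-2.252, -2.189, 0.001]
wrist_force: [0.6, -0.4, 0.5]
gripper_width: 0.0853
grip_force: 0.0
```

Request:
{"fn": "send_rows", "kwargs": {"motion": [1, -0.4, -0.15, 0, 0, 1, -0.79, -0.3, 0, 0, 1, -0.79, -0.3, 0, 0]}}

```text
clock: 27.58
tool_pos: [0.4046, -0.2305, 0.1939]
orientation: [-2.253, -2.188, 0.0]
wrist_force: [0.4, 0.7, 0.3]
gripper_width: 0.0852
grip_force: 0.0
```

Request:
{"fn": "send_rows", "kwargs": {"motion": [1, -0.4, -0.15, 0, 0, 1, -0.79, -0.3, 0.2, 0, 1, -0.79, -0.3, 0.4, 0, 1, -0.79, -0.3, 0.4, 0, 1, -0.79, -0.3, 0.4, 0]}}

```text
clock: 28.2
tool_pos: [0.3734, -0.3066, 0.1547]
orientation: [-2.252, -2.19, -0.0]
wrist_force: [0.5, 1.4, -0.0]
gripper_width: 0.0854
grip_force: 0.0
```

Run:
```python
from h import *
s=robot.sense();P,b=snap('wrist','w13');t=s['tool_pos'];print(t)
h=cv2.cvtColor(b,cv2.COLOR_BGR2HSV)
x,y=pix(P,[[.3715,-.3065,.034]])[0].astype(int);print(x,y,h[y,x],'table',h[y,x-100],h[y,x+45:x+80:8].tolist())
mid=b.copy()
g=cv2.GaussianBlur(cv2.cvtColor(b,cv2.COLOR_BGR2GRAY),(3,3),0).astype(int)
for yy in(y-60,y-30,y,y+30): 
    d=np.diff(g[yy]);print(yy,[(i,d[i]) for i in range(x-80,x+80) if abs(d[i])>9])
for xx in(x-25,x,x+25):
    d=np.diff(g[:,xx]);print(xx,[(i,d[i]) for i in range(max(0,y-130),min(419,y+130)) if abs(d[i])>9])
k=((h[...,0]<10)|(h[...,0]>172)).astype(np.uint8)*(h[...,2]<150)
n,l,st,ce=cv2.connectedComponentsWithStats(k)
i=l[y,x];print('comp',i,st[i])
```

```text
[ 0.37339816 -0.30658979  0.15465678]
271 198 [ 11 171 119] table [ 14 166 163] [[13, 144, 92], [13, 151, 108], [14, 169, 189], [14, 169, 177], [13, 158, 95]]
138 [(230, np.int64(-27)), (231, np.int64(-10)), (310, np.int64(-12)), (333, np.int64(12)), (334, np.int64(30)), (335, np.int64(15))]
168 [(193, np.int64(15)), (194, np.int64(22)), (231, np.int64(-18)), (309, np.int64(-11)), (333, np.int64(14)), (334, np.int64(29)), (335, np.int64(14))]
198 [(231, np.int64(-12)), (232, np.int64(-18)), (330, np.int64(14)), (331, np.int64(29)), (332, np.int64(13)), (346, np.int64(-13)), (347, np.int64(-24)), (348, np.int64(-11))]
228 [(232, np.int64(-16)), (233, np.int64(-23)), (236, np.int64(-12)), (239, np.int64(13)), (304, np.int64(-17)), (306, np.int64(12)), (307, np.int64(14)), (330, np.int64(15)), (331, np.int64(30)), (332, np.int64(12))]
246 [(103, np.int64(-13)), (104, np.int64(-26)), (105, np.int64(-15)), (275, np.int64(17)), (276, np.int64(21)), (302, np.int64(-10)), (303, np.int64(-10)), (314, np.int64(17)), (315, np.int64(12))]
271 [(103, np.int64(-24)), (104, np.int64(-23)), (106, np.int64(14)), (275, np.int64(15)), (276, np.int64(15)), (291, np.int64(-16)), (292, np.int64(-27)), (293, np.int64(-10)), (307, np.int64(20)), (308, np.int64(21))]
296 [(102, np.int64(-25)), (103, np.int64(-28)), (105, np.int64(12)), (106, np.int64(12)), (275, np.int64(16)), (276, np.int64(17)), (294, np.int64(-15)), (295, np.int64(-25)), (296, np.int64(-11)), (326, np.int64(10)), (327, np.int64(19))]
comp 0 [     0      0    560    420 231408]
```

Run:
```python
from h import *
s=robot.sense();P=robot.camera_params('wrist');t=s['tool_pos']
A=ray(P,[[231,168],[309.5,168],[231,138],[232.5,228],[271,104],[271,106],[271,276]],.034)
for q in A: print((q*1000).round(1), (tool(q-t)*1000).round(1))
```

```text
[ 343.2 -283.6   34. ] [ 22.4 -31.  120.9]
[ 399.5 -285.2   34. ] [ 22.3  25.3 120.9]
[ 344.5 -262.4   34. ] [ 43.6 -30.3 120.9]
[ 341.5 -329.1   34. ] [-23.2 -31.4 120.9]
[ 373.3 -240.2   34. ] [ 66.6  -2.2 120.9]
[ 373.2 -241.6   34. ] [ 65.2  -2.2 120.9]
[ 369.1 -369.6   34. ] [-62.8  -2.7 120.9]
```

Request:
{"fn": "send_rows", "kwargs": {"motion": [1, 0.01, -0.03, 0.3, 0, 1, 0.01, -0.03, 0.7, 0, 1, 0.01, -0.03, 1, 0, 1, 0.01, -0.03, 1, 0]}}

```text
clock: 28.75
tool_pos: [0.3695, -0.3052, 0.0535]
orientation: [-2.251, -2.187, 0.0]
wrist_force: [0.2, -0.1, 1.1]
gripper_width: 0.0857
grip_force: 0.0
```

Request:
{"fn": "send_rows", "kwargs": {"motion": [1, 0, 0, 0.2, 0, 1, 0, 0, 0.38, 0, 1, 0, 0, 0.38, 0, -1, 0, 0, 0.38, 0, -1, 0, 0, 0.38, 0]}}

```text
clock: 29.38
tool_pos: [0.3705, -0.3067, 0.0177]
orientation: [2.253, 2.187, 0.0]
wrist_force: [-2.2, 3.0, 22.9]
gripper_width: 0.0565
grip_force: 58.9
```

Request:
{"fn": "send_rows", "kwargs": {"motion": [-1, 0, 0, 0, 0, -1, 0, 0, 0, 0, -1, 0, 0, 0, 0, -1, 0, 0, 0, 0]}}

```text
clock: 29.88
tool_pos: [0.3705, -0.3067, 0.0178]
orientation: [2.253, 2.187, 0.0]
wrist_force: [-0.6, 3.3, 18.1]
gripper_width: 0.0568
grip_force: 60.2
```

Request:
{"fn": "send_rows", "kwargs": {"motion": [-1, 0, 0, -0.15, 0, -1, 0, 0, -0.5, 0, -1, 0, 0, -1, 0, -1, 0.4, 0.2, -1, 0, -1, 0.8, 0.43, -1, 0]}}

```text
clock: 30.5
tool_pos: [0.4159, -0.2272, 0.1182]
orientation: [2.255, 2.184, 0.001]
wrist_force: [0.3, -0.9, -1.4]
gripper_width: 0.0562
grip_force: 66.7
```

Request:
{"fn": "send_rows", "kwargs": {"motion": [-1, 0.4, 0.2, 0, 0, -1, 0.85, 0.43, 0, 0, -1, 0.85, 0.43, 0, 0]}}

```text
clock: 30.88
tool_pos: [0.4621, -0.1414, 0.1174]
orientation: [2.25, 2.191, 0.001]
wrist_force: [-0.1, 0.1, -1.6]
gripper_width: 0.0564
grip_force: 66.7
```

Request:
{"fn": "send_rows", "kwargs": {"motion": [-1, 0.4, 0.2, 0, 0, -1, 0.85, 0.43, 0, 0, -1, 0.85, 0.43, 0, 0]}}

```text
clock: 31.25
tool_pos: [0.5076, -0.0584, 0.1173]
orientation: [2.251, 2.19, 0.002]
wrist_force: [-0.1, -0.5, -2.1]
gripper_width: 0.0564
grip_force: 66.7
```

Request:
{"fn": "send_rows", "kwargs": {"motion": [-1, 0.4, 0.2, 0, 0, -1, 0.85, 0.43, 0, 0, -1, 0.85, 0.43, 0, 0]}}

```text
clock: 31.62
tool_pos: [0.5531, 0.0248, 0.1171]
orientation: [2.251, 2.19, 0.002]
wrist_force: [-0.1, -0.5, -2.3]
gripper_width: 0.0564
grip_force: 66.8
```

Request:
{"fn": "send_rows", "kwargs": {"motion": [-1, 0.4, 0.2, 0, 0, -1, 0.85, 0.43, 0, 0, -1, 0.85, 0.43, 0, 0]}}

```text
clock: 32.0
tool_pos: [0.5985, 0.1081, 0.1169]
orientation: [2.252, 2.189, 0.002]
wrist_force: [-0.1, -0.3, -2.5]
gripper_width: 0.0563
grip_force: 66.7
```

Request:
{"fn": "send_rows", "kwargs": {"motion": [-1, 0.4, 0.2, 0, 0.04, -1, 0.85, 0.41, 0, 0.085, -1, 0.85, 0.41, 0, 0.085, -1, 0.85, 0.41, 0, 0.085]}}

```text
clock: 32.5
tool_pos: [0.64, 0.1891, 0.1163]
orientation: [-2.395, -2.032, 0.002]
wrist_force: [0.6, -1.3, -2.3]
gripper_width: 0.056
grip_force: 66.7
```

Run:
```python
from h import *
s=robot.sense();P,b=snap('wrist','w14');t=s['tool_pos'];print(t,s['gripper_width'],s['grip_force'],tool([.643-t[0],.193-t[1],.0225-t[2]]))
R=cv2.Rodrigues(np.array(s['orientation']))[0];print('tool x ang',np.degrees(np.arctan2(R[1,0],R[0,0])))
a=np.radians(80.6);u=np.array([np.cos(a),np.sin(a),0]);v=np.array([u[1],-u[0],0]);c=np.array([.643,.193,.009])
print('pred tray far corners',pix(P,[c+.083*u-.047*v,c+.083*u+.047*v]).round(1))
g=cv2.GaussianBlur(cv2.cvtColor(b,cv2.COLOR_BGR2GRAY),(3,3),0).astype(int)
q=pix(P,[c+.075*u])[0].astype(int);print(q)
for xx in(q[0]-20,q[0]+20):
    d=np.diff(g[:,xx]);print([(i,int(d[i])) for i in range(0,260) if abs(d[i])>9])
r=pix(P,[c+.07*u])[0].astype(int)[1];d=np.diff(g[r]);print(r,[(i,int(d[i])) for i in range(150,420) if abs(d[i])>9])
```

```text
[0.63997245 0.18907489 0.11626446] 0.05599577501555287 66.73939347267151 [0.00444591 0.0024559  0.09375792]
tool x ang 80.63132374306478
pred tray far corners [[203.6  69.9]
 [352.5  69.8]]
[278  83]
[(33, -22), (34, -36), (35, -14), (61, -13), (68, 17), (69, 31), (70, 21), (80, -11), (81, -17), (83, 10), (84, 15), (85, 11), (107, -44), (108, -58), (109, -27)]
[(23, -27), (24, -30), (62, -14), (68, 15), (69, 33), (70, 23), (80, -10), (81, -15), (84, 12), (106, -12), (107, -53), (108, -60), (109, -16)]
91 [(205, 28), (206, 29), (207, 10), (216, -11), (217, -12), (219, 14), (331, -11), (332, -11), (335, -15), (336, -11), (338, 25), (339, 34), (340, 15), (349, -10), (350, -25), (351, -16)]
```

Request:
{"fn": "send_rows", "kwargs": {"motion": [-1, 0.04, 0.02, 0.2, 0, -1, 0.04, 0.02, 0.5, 0, -1, 0.04, 0.02, 0.75, 0, -1, 0.04, 0.02, 0.9, 0, -1, 0.04, 0.02, 0.9, 0]}}

```text
clock: 33.17
tool_pos: [0.6425, 0.1939, 0.0248]
orientation: [-2.395, -2.032, 0.004]
wrist_force: [0.0, 0.3, -2.9]
gripper_width: 0.0563
grip_force: 66.7
```

Request:
{"fn": "send_rows", "kwargs": {"motion": [-1, 0, 0, 0, 0, -1, 0, 0, 0, 0]}}

```text
clock: 33.42
tool_pos: [0.6441, 0.1946, 0.0273]
orientation: [2.395, 2.032, 0.002]
wrist_force: [-0.8, 0.7, -2.9]
gripper_width: 0.0565
grip_force: 66.7
```

Lower the remaining 5 mm, checking for contact, then release.

Request:
{"fn": "send_rows", "kwargs": {"motion": [-1, 0, 0, 0.02, 0, -1, 0, 0, 0.04, 0, -1, 0, 0, 0.05, 0, -1, 0, 0, 0.05, 0]}}

```text
clock: 33.92
tool_pos: [0.6435, 0.1945, 0.0219]
orientation: [2.395, 2.033, 0.0]
wrist_force: [-3.8, -0.0, 8.9]
gripper_width: 0.0564
grip_force: 67.8
```

Request:
{"fn": "send_rows", "kwargs": {"motion": [-0.1, 0, 0, 0, 0, 0.4, 0, 0, 0, 0, 1, 0, 0, 0, 0, 1, 0, 0, 0, 0, 1, 0, 0, 0, 0]}}

```text
clock: 34.55
tool_pos: [0.6434, 0.1945, 0.0212]
orientation: [-2.395, -2.033, 0.0]
wrist_force: [-0.5, -0.2, 0.2]
gripper_width: 0.0858
grip_force: 0.0
```

Request:
{"fn": "send_rows", "kwargs": {"motion": [1, 0, 0, -0.1, 0, 1, 0, 0, -0.4, 0, 1, 0, 0, -0.8, 0, 1, 0, 0, -1, 0, 1, 0, 0, -1, 0]}}

```text
clock: 35.17
tool_pos: [0.6444, 0.1947, 0.1232]
orientation: [2.394, 2.032, 0.004]
wrist_force: [0.2, -0.4, -0.9]
gripper_width: 0.0855
grip_force: 0.0
```

Request:
{"fn": "send_rows", "kwargs": {"motion": [1, 0, 0, -0.5, 0, 1, 0, 0, -0.8, 0, 1, 0, 0, -0.8, 0, 1, 0, 0, -0.8, 0]}}

```text
clock: 35.67
tool_pos: [0.6427, 0.1943, 0.1998]
orientation: [-2.395, -2.032, 0.003]
wrist_force: [-0.6, -1.2, -1.0]
gripper_width: 0.0855
grip_force: 0.0
```

Run:
```python
from h import *
s=robot.sense();P,b=snap('wrist','w15');t=s['tool_pos'];print(t,s['gripper_width'],s['clock'])
g=cv2.GaussianBlur(cv2.cvtColor(b,cv2.COLOR_BGR2GRAY),(3,3),0).astype(int)
a=np.radians(80.6);u=np.array([np.cos(a),np.sin(a),0]);v=np.array([u[1],-u[0],0]);c=np.array([.643,.193,.038])
print('pred box top',pix(P,[c+i*.065*u+j*.029*v for i,j in((-1,-1),(1,-1),(1,1),(-1,1))]).round(1).tolist())
q=pix(P,[c])[0].astype(int);print(q)
for xx in(q[0]-15,q[0]+15):
    d=np.diff(g[:,xx]);print([(i,int(d[i])) for i in range(q[1]-110,q[1]+110) if abs(d[i])>12])
for yy in (q[1]-25,q[1]+25):
    d=np.diff(g[yy]);print([(i,int(d[i])) for i in range(q[0]-75,q[0]+75) if abs(d[i])>12])
```

```text
[0.64267821 0.19428867 0.19980918] 0.08545905666221601 35.675
pred box top [[242.8, 258.3], [238.8, 107.0], [312.0, 107.0], [308.0, 258.3]]
[275 187]
[(83, 15), (102, -26), (103, -24), (240, 16), (241, 18), (253, 28), (254, 44), (255, 30), (260, -19), (261, -31)]
[(83, 22), (84, 22), (102, -27), (103, -27), (231, 15), (232, 15), (253, 31), (254, 51), (255, 34), (260, -17), (261, -30), (262, -15)]
[(240, -19), (241, -22), (310, 18), (311, 30), (318, 18), (319, 21), (326, -14), (327, -15)]
[(242, -19), (243, -21), (248, 13), (307, 14), (309, 15), (310, 19), (317, 20), (324, -14), (328, 18), (329, 35), (330, 18)]
```

```bash
python3 -c "
from cell import robot
print(robot.close_job())"
```

```text
the job is handed in; nothing more can be done
None
```

The job is handed in at about 36 s on the clock: die in the dish, tin on the coaster, rack on the strip and box in the tray, all let go and, by the wrist-camera checks, about 4 mm or less off-centre. The grader's verdict was not shown, and I did not re-measure the bell or peg block, though no path went near them.

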